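Find and tag the loose lid clamp on a glaze pressure pot

TASK

Before the glaze pressure pot is put under air, find which one of its four lid clamps is loose, by feel: push one T-handle after another with the closed fingertips in the undoing direction (anticlockwise from above) until it either holds firm against about 10 to 15 N or swings round freely; never load a handle with more than 40 N, squeezing included. Leave the loose one turned 15 degrees or more and hang the metal saddle tag on its bar, legs down either side. Turn no sound clamp, and leave the rest of the bench alone.

Things in the scene. Friction and masses are not known exactly. Their poses are not given: they have to be found in the camera images.
- pot: Glaze pressure pot, fixed: grey shell, aluminium lid 250 mm across, rim 137 mm above the bench. Origin under its centre at bench height. Four C-clamps at its own +x, +y, -x, -y: arms 28 mm wide, tops 160 mm above the bench, out to 148 mm from the pot's axis, screws upright 105 mm from it. Gauge and fittings on the lid within 45 mm of the axis, up to 178 mm high.
- clamp_a_mid (a point): T-handle of one lid clamp screw (all four look alike; any may sit on any clamp). Point: middle of the round cross bar, on the upright screw axis, 200 mm above the bench; x along the bar, z up. Bar 10 mm thick, 104 mm long (52 mm each side); hub in its middle 20 mm across, up to 9 mm above and below the bar's axis; 40 mm free from the bar's axis down to the clamp arm.
- clamp_a_bar (a joint): Turn of this T-handle from where it was found (0), rad, growing anticlockwise from above (undoing). A sound screw holds against every push that is allowed (it would break away only above 2.5 N m, over 45 N even at the bar's end); a loose one turns under less than 0.25 N m (6 N at 40 mm from its axis) and stays where it is left. No spring; turns from -0.6 to 1.6.
- clamp_a: The clamp screw that carries this T-handle, with the handle. Origin on the screw axis at the top of the clamp arm, 160 mm above the bench, 40 mm below the bar's axis; its axes do not turn with the handle. Loads on it add up: a grip counts with the force of both fingers.
- clamp_b_mid (a point): T-handle of one lid clamp screw (all four look alike; any may sit on any clamp). Point: middle of the round cross bar, on the upright screw axis, 200 mm above the bench; x along the bar, z up. Bar 10 mm thick, 104 mm long (52 mm each side); hub in its middle 20 mm across, up to 9 mm above and below the bar's axis; 40 mm free from the bar's axis down to the clamp arm.
- clamp_b_bar (a joint): Turn of this T-handle from where it was found (0), rad, growing anticlockwise from above (undoing). A sound screw holds against every push that is allowed (it would break away only above 2.5 N m, over 45 N even at the bar's end); a loose one turns under less than 0.25 N m (6 N at 40 mm from its axis) and stays where it is left. No spring; turns from -0.6 to 1.6.
- clamp_b: The clamp screw that carries this T-handle, with the handle. Origin on the screw axis at the top of the clamp arm, 160 mm above the bench, 40 mm below the bar's axis; its axes do not turn with the handle. Loads on it add up: a grip counts with the force of both fingers.
- clamp_c_mid (a point): T-handle of one lid clamp screw (all four look alike; any may sit on any clamp). Point: middle of the round cross bar, on the upright screw axis, 200 mm above the bench; x along the bar, z up. Bar 10 mm thick, 104 mm long (52 mm each side); hub in its middle 20 mm across, up to 9 mm above and below the bar's axis; 40 mm free from the bar's axis down to the clamp arm.
- clamp_c_bar (a joint): Turn of this T-handle from where it was found (0), rad, growing anticlockwise from above (undoing). A sound screw holds against every push that is allowed (it would break away only above 2.5 N m, over 45 N even at the bar's end); a loose one turns under less than 0.25 N m (6 N at 40 mm from its axis) and stays where it is left. No spring; turns from -0.6 to 1.6.
- clamp_c: The clamp screw that carries this T-handle, with the handle. Origin on the screw axis at the top of the clamp arm, 160 mm above the bench, 40 mm below the bar's axis; its axes do not turn with the handle. Loads on it add up: a grip counts with the force of both fingers.
- clamp_d_mid (a point): T-handle of one lid clamp screw (all four look alike; any may sit on any clamp). Point: middle of the round cross bar, on the upright screw axis, 200 mm above the bench; x along the bar, z up. Bar 10 mm thick, 104 mm long (52 mm each side); hub in its middle 20 mm across, up to 9 mm above and below the bar's axis; 40 mm free from the bar's axis down to the clamp arm.
- clamp_d_bar (a joint): Turn of this T-handle from where it was found (0), rad, growing anticlockwise from above (undoing). A sound screw holds against every push that is allowed (it would break away only above 2.5 N m, over 45 N even at the bar's end); a loose one turns under less than 0.25 N m (6 N at 40 mm from its axis) and stays where it is left. No spring; turns from -0.6 to 1.6.
- clamp_d: The clamp screw that carries this T-handle, with the handle. Origin on the screw axis at the top of the clamp arm, 160 mm above the bench, 40 mm below the bar's axis; its axes do not turn with the handle. Loads on it add up: a grip counts with the force of both fingers.
- tag: Saddle tag, 35 to 70 g: sheet metal bent to an upside-down U, standing on its legs on the bench. 30 mm long (x), 23 mm wide outside (y), 34 mm tall; legs 3 mm thick, gap 17 mm wide, 30 mm deep, open below and at both ends. Origin: centre of the underside, between the leg ends; z up. Hung, it straddles a bar between hub and bar end, best 27 to 31 mm from the screw axis.
- tag_fold (a point): Middle of the inside of the tag's fold, 30 mm above the tag's origin; rests on top of the bar when hung, so 5 mm above the bar's axis. Axes as the tag's.
- jar_squat: Bystander: amber glass jar, 64 mm diameter, 75 mm tall. Origin: centre of its underside.
- jar_tall: Bystander: white jar with black cap, 60 mm diameter, 105 mm tall. Origin: centre of its underside.
- bowl: Bystander: blue glazed bowl, 124 mm across, 50 mm tall. Origin: centre of its underside.
- mug: Bystander: brown clay mug, 80 mm across, 85 mm tall, handle on its +y side. Origin: centre of its underside.
- spanner: Bystander: steel spanner, 170 mm long, lying flat along its x. Origin: its underside, near its middle.
- brush: Bystander: brush, 190 mm long, lying flat along its x. Origin: its underside, near its middle.
- tile: Bystander: clay test tile 70 x 50 x 10 mm. Origin: centre of its underside.
- rib: Bystander: wooden rib 100 x 50 x 8 mm, lying flat. Origin: centre of its underside.
There are look-alikes about, which are no part of the job. What is shaped like the tag but black, brown or turquoise is not meant.

How it is judged:
By the outcome, as a careful person would: the job done as asked, in the order asked, and still so for the second after the job is handed in, with the robot touching nothing.
It also fails if it takes over 72 s, if anything falls off the work surface, if the arm or the gripper's body presses on something with over 40 N, if the wrist force passes 120 N, or if a joint passes its speed limit or range.

ROBOT

A 6-joint arm with a two-finger parallel gripper is mounted at the origin on the work surface. World frame = base frame: x ahead of the robot, y to its left, z up, the work surface at z = 0. Lengths are in m, angles in rad, forces in N, time in s.
With the tool pointing down it reaches from about 0.35 to 0.775 m from the base axis. Payload 5.5 kg.
Tool frame: the origin (TCP) lies midway between the tips of the shut fingers; the grasp point (between the pads) lies 19 mm behind it; z points along the fingers, x is the direction in which the jaws open and shut, and the axes are right-handed (so a half turn about z gives the same grasp; the last joint's range is limited). The gripper opens to 85 mm and grips with 20 to 120 N. Pads are 22 mm wide; open, the fingers measure 114 mm over their backs; the gripper's body (76 mm by 85 mm) begins 54 mm behind the grasp point. The pads swing forward as they close: fully open they stand 13 mm farther back than shut.
Start: joints at [-1.416, 0.313, 0.046, 1.304, 0, 1.431], TCP at [0.167, -0.55, 0.231] pointing down, gripper open.
Joint ranges: [-2.76, 2.76], [-0.86, 1.69], [-1.03, 1.26], [-2.2, 2.34], [-1.47, 1.5], [-3.14, 3.14]. Speed limits (rad/s): [2.57, 2.57, 3.14, 3.14, 3.14, 3.14].

INTERFACE

Orientations are given as a unit quaternion [w, x, y, z].
In Python, from workcell import env gives the robot as it stands.
- The arm moves only by the tool servo_tool, never from a script. Its argument "targets" is a list of rows, each an object with "xyz": the shift along the tool's x, y, z in m, a list of three; "twist": the turn, a rotation vector about the tool's x, y, z in rad, a list of three; "jaw": the opening, from 0 (shut) to 1 (fully open). A call has 1 to 12 rows; each row is the pose to reach, as a shift and turn from the pose commanded when the call began, along the tool's axes at that moment; what a row does not reach only later rows make up. A row lasts 1/12 s, in which the tool goes at most 41.7 mm and 7.16 degrees, less where a joint would pass 70% of its speed; a pose out of reach is approached as far as the arm can. A call with a gripper value outside its range is refused whole. The fingers move at their own pace and stop on an object; "squeeze" is the grip in N (left out, the last holds). Time passes only in rows, so rows that repeat a pose let the fingers close. It gives the time, the measured TCP pose, the force and the opening at its end, in the units of the state.
- env.get_state(): the state, without advancing time (a new reading comes with each control period).
- env.read_camera(name): name is "scene" or "side" or "wrist"; returns a dict with "color" (400x640x3 uint8, red, green, blue), "depth" (400x640 float32, m along the optical axis (not along the pixel's ray), 0 where there is no reading), "fx", "fy", "cx", "cy" (pixels), "eye" and "attitude" of the camera in the world. Camera axes: x right, y down, z forward; pixel columns grow to the right and rows downward; lengths in m; the calibration is good to about 2 mm. A picture is of the moment at which its call begins.
- env.hand_in(): hands the job in, once; it reports no verdict.
The state is a dict: "clock": time; "joint_pos": joint angles; "qvel": joint speeds; "tau": joint torques, N m; "tcp_pos": TCP position; "orientation": TCP orientation; "wrist_force": force on the tool from outside, world axes, zero at the start; "ft_torque": the same for the moment, N m; "finger_gap": finger opening in m.
Only numpy, scipy, OpenCV 4.12 (cv2) and the standard library are available. Lean on these libraries where they do the work, as an engineer would, in place of code of your own. Each camera call takes 0.05 s, during which the arm holds its last target. There are 200 camera calls.

## Working session

There is one attempt and no reset: what is moved stays moved. The work goes in short steps, Python scripts to look and compute and a tool call to move; the robot and the scene stay as the last step left them, time stands still between calls to the robot, and variables do not carry over. Pictures are saved under pics/ and viewed, about 8 in all and at most 12, crops included, and the job is handed in when it is done.

Besides the shell and the picture viewer there is one more tool, called after "Call:" as name(argument=value, ...) on one line, values as JSON. servo_tool: Moves the arm, as the interface text tells. Its arguments: {"type":"object","properties":{"targets":{"type":"array","items":{"type":"object","properties":{"xyz":{"type":"array","items":{"type":"number"}},"twist":{"type":"array","items":{"type":"number"}},"jaw":{"type":"number"}}}},"squeeze":{"type":"number"}},"required":["targets"]}

```bash
ls; mkdir -p pics; cat > h.py <<'E'
import numpy as np, cv2
from scipy.spatial.transform import Rotation as R
from workcell import env
def cam(n):
    c=env.read_camera(n); a=np.array(c["attitude"])
    c["R"]=a if a.shape==(3,3) else R.from_quat(a,scalar_first=True).as_matrix()
    c["eye"]=np.array(c["eye"]); return c
def pts(c):
    v,u=np.mgrid[0:400,0:640]; d=c["depth"]
    p=np.stack([(u-c["cx"])/c["fx"]*d,(v-c["cy"])/c["fy"]*d,d],-1)
    return p@c["R"].T+c["eye"]
def ray(c,u,v,z):
    d=c["R"]@np.array([(u-c["cx"])/c["fx"],(v-c["cy"])/c["fy"],1]); return c["eye"]+d*(z-c["eye"][2])/d[2]
def save(c,n): cv2.imwrite("pics/"+n,c["color"][:,:,::-1])
E
python3 - <<'E'
from h import *
ims=[]
for n in["scene","side","wrist"]:
    c=cam(n); save(c,n+"0.png"); print(n,c["eye"],c["attitude"],c["fx"],c["cx"],c["cy"])
    np.savez(n+"0.npz",**c)
print(env.get_state())
E
```

```text
pics
scene [1.32774381 0.26824022 0.96969395] [-0.23714299  0.55503462  0.73122501 -0.31782032] 451.1457348822801 316.75949112464764 186.16806433643282
side [ 0.19596803 -0.96064953  0.78981771] [-0.48155839  0.86442596 -0.12075427  0.07929497] 424.82513416372603 328.32263277059735 204.90140523008324
wrist [ 0.23234451 -0.52931489  0.37238124] [ 0.1096709   0.79603365 -0.58955329 -0.08203438] 349.01575806052614 319.0165075827929 200.97785254150108
{'clock': 0.15, 'joint_pos': array([-1.41563155e+00,  3.13857264e-01,  4.52424803e-02,  1.30361302e+00,
        8.18892918e-06,  1.43121915e+00]), 'qvel': array([-0.00131406, -0.00351107,  0.00349913,  0.00062665,  0.00044987,
        0.00102735]), 'tau': array([ 1.91599764e-03, -4.81067133e+01,  2.98813677e+01,  1.39457878e-02,
       -1.80518091e-04, -1.67590667e-06]), 'tcp_pos': array([ 0.16697882, -0.54981687,  0.23059805]), 'orientation': array([-5.05061844e-04,  8.03272142e-01, -5.95611748e-01, -5.07160440e-04]), 'wrist_force': array([ 0.4990008 ,  0.5504241 , -0.02013307]), 'ft_torque': array([ 0.03299827, -0.03735434, -0.00414219]), 'finger_gap': 0.08534484050408249}
```

View pics/scene0.png

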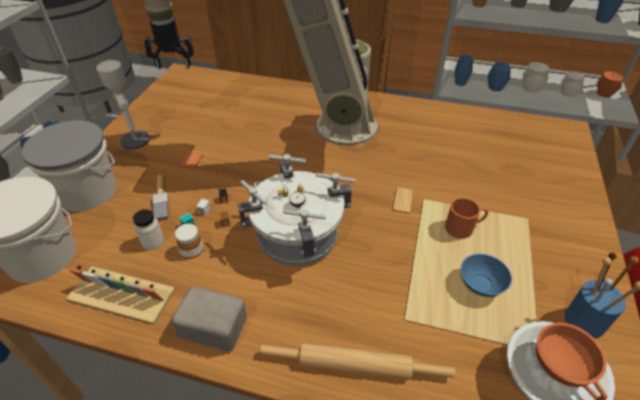

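View pics/side0.png

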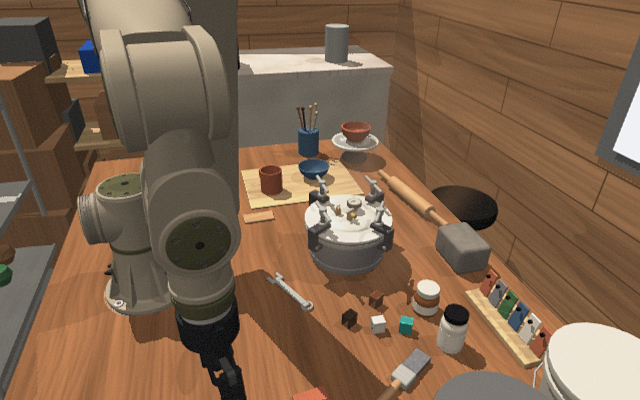

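The scene view shows the pot at (297,215), the pale metal tag at (203,207), and the black, turquoise and brown look-alikes around it. The side view has the tag at (378,324) and T-handles at about (317,188), (375,188), (388,225) and (318,228).

```bash
python3 - <<'E'
from h import *
C={n:dict(np.load(n+"0.npz")) for n in("scene","side")}
P={n:pts(C[n]) for n in C}
# pot lid centre: fit circle on lid-height points
q={}
for n in C:
    p=P[n].reshape(-1,3); m=(abs(p[:,2]-.137)<.006)&(p[:,0]>.3)&(p[:,0]<.8)&(abs(p[:,1])<.4)
    s=p[m]; print(n,"lid",m.sum(),cv2.minEnclosingCircle(s[:,:2].astype(np.float32)), np.median(s,0))
    m=(p[:,2]>.188)&(p[:,2]<.215)&(p[:,0]>.3)&(p[:,0]<.8)&(abs(p[:,1]+.1)<.35)
    q[n]=p[m]
a=np.vstack(list(q.values()))
for n in q:
  s=q[n]
  from scipy.cluster.hierarchy import fcluster,linkage
  l=fcluster(linkage(s[:,:2]),.012,"distance")
  for k in set(l):
    t=s[l==k]
    if len(t)<8: continue
    (x,y),(w,h),ang=cv2.minAreaRect(t[:,:2].astype(np.float32))
    e=np.linalg.svd(t[:,:2]-t[:,:2].mean(0),full_matrices=False)[2][0]
    print(n,len(t),"rect",np.round([x,y,w,h],3),"dir",round(np.degrees(np.arctan2(e[1],e[0]))%180,1),"z",t[:,2].mean().round(3))
# tag
for n,(u,v) in {"scene":(203,207),"side":(378,324)}.items():
    print(n,P[n][v,u],C[n]["color"][v,u])
    p=P[n]; m=(p[...,2]>.028)&(p[...,2]<.042)&(np.hypot(p[...,0]-P[n][v,u][0],p[...,1]-P[n][v,u][1])<.03)
    t=p[m]; r=cv2.minAreaRect(t[:,:2].astype(np.float32)); print(m.sum(),t.mean(0),r)
# crops
a=cv2.resize(C["scene"]["color"][140:270,140:370],None,fx=3.4,fy=3.4,interpolation=3)[:,:,::-1]
b=cv2.resize(C["side"]["color"][160:350,270:450],None,fx=3.1,fy=3.1,interpolation=3)[:,:,::-1]
cv2.imwrite("pics/cropA.png",a);cv2.imwrite("pics/cropB.png",b)
E
```

```text
scene lid 3097 ((0.5595080256462097, -0.010245423763990402), 0.14717626571655273) [ 0.57911708 -0.00849081  0.13590718]
side lid 1790 ((0.5478799939155579, -0.017320705577731133), 0.1477576494216919) [ 0.53470907 -0.07226043  0.13665211]
scene 221 rect [0.644 0.04  0.101 0.019] dir 94.6 z 0.202
scene 169 rect [ 0.604 -0.105  0.103  0.019] dir 56.7 z 0.203
scene 189 rect [0.501 0.077 0.099 0.02 ] dir 92.2 z 0.202
scene 171 rect [ 0.462 -0.064  0.021  0.1  ] dir 94.2 z 0.201
side 115 rect [ 0.601 -0.107  0.101  0.019] dir 56.9 z 0.203
side 105 rect [0.64  0.036 0.018 0.098] dir 95.4 z 0.203
side 128 rect [ 0.459 -0.069  0.019  0.105] dir 94.7 z 0.203
side 96 rect [0.498 0.074 0.1   0.019] dir 92.2 z 0.203
scene [ 0.54230742 -0.30167988  0.03132065] [178 178 165]
68 [ 0.53170246 -0.30861057  0.03226941] ((0.531093418598175, -0.30973076820373535), (0.031585030257701874, 0.024503644555807114), 1.1975294351577759)
side [ 0.52480264 -0.32176289  0.02867878] [109 103  93]
117 [ 0.52838233 -0.31278838  0.03320047] ((0.5289950966835022, -0.31118857860565186), (0.02551637776196003, 0.0311157014220953), 81.35155487060547)
```

View pics/cropA.png

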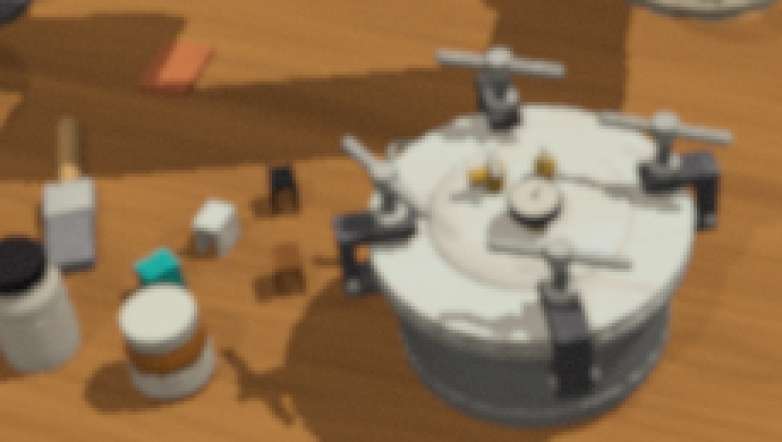

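View pics/cropB.png

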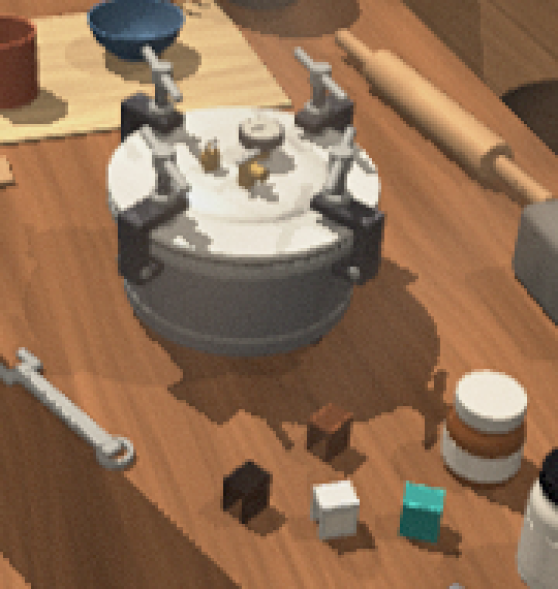

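The crops confirm four T-handles and the pale tag. The two depth views agree on their positions, about 105 mm from a pot centre at (0.551,-0.015). I'll start with the nearest handle, at (0.461,-0.067), pushing its -y end towards +x.

Call:
servo_tool(targets=[{"xyz":[-0.347,-0.392,0],"twist":[0,0,0.225],"jaw":0},{"xyz":[-0.347,-0.392,0],"twist":[0,0,0.225],"jaw":0},{"xyz":[-0.347,-0.392,0],"twist":[0,0,0.225],"jaw":0},{"xyz":[-0.347,-0.392,0],"twist":[0,0,0.225],"jaw":0},{"xyz":[-0.347,-0.392,0],"twist":[0,0,0.225],"jaw":0},{"xyz":[-0.347,-0.392,0],"twist":[0,0,0.225],"jaw":0},{"xyz":[-0.347,-0.392,0],"twist":[0,0,0.225],"jaw":0},{"xyz":[-0.347,-0.392,0],"twist":[0,0,0.225],"jaw":0},{"xyz":[-0.347,-0.392,0],"twist":[0,0,0.225],"jaw":0},{"xyz":[-0.347,-0.392,0],"twist":[0,0,0.225],"jaw":0},{"xyz":[-0.347,-0.392,0],"twist":[0,0,0.225],"jaw":0},{"xyz":[-0.347,-0.392,0],"twist":[0,0,0.225],"jaw":0}])

```text
clock: 1.15
tcp_pos: [0.4295, -0.1223, 0.2313]
orientation: [0.0, 0.731, -0.682, 0.0]
wrist_force: [0.6, -0.4, 0.6]
finger_gap: 0.0001
```

```bash
cat >> h.py <<'E'
def go(x,y,z,yaw):
    s=env.get_state(); T=R.from_quat(s["orientation"],scalar_first=True)
    w=np.radians(yaw); G=R.from_matrix(np.array([[np.cos(w),np.sin(w),0],[np.sin(w),-np.cos(w),0],[0,0,-1]]))
    print("shift",np.round(T.inv().apply(np.array([x,y,z])-s["tcp_pos"]),4),"twist",np.round((T.inv()*G).as_rotvec(),3),
     "F",np.round(s["wrist_force"],2),"tcp",np.round(s["tcp_pos"],4),"t",s["clock"],"gap",round(s["finger_gap"],4))
E
python3 -c "
from h import *
go(.442,-.104,.183,-86)"
```

```text
shift [-0.0174 -0.0137  0.0483] twist [-0. -0. -0.] F [ 0.65 -0.38  0.59] tcp [ 0.4295 -0.1223  0.2313] t 1.15 gap 0.0001
```

Call:
servo_tool(targets=[{"xyz":[-0.017,-0.012,0],"twist":[0,0,0],"jaw":0},{"xyz":[-0.017,-0.012,0],"jaw":0},{"xyz":[-0.017,-0.012,0.024],"jaw":0},{"xyz":[-0.017,-0.012,0.048],"jaw":0},{"xyz":[-0.017,-0.012,0.048],"jaw":0},{"xyz":[-0.017,-0.012,0.048],"jaw":0},{"xyz":[-0.017,-0.012,0.048],"jaw":0}])

```text
schema error: expected keys xyz, twist, jaw
```

```bash
python3 -c "
from h import *
go(.442,-.104,.183,-86)
c=cam('wrist'); save(c,'w1.png'); np.savez('w1.npz',**c)"
```

```text
shift [-0.0174 -0.0137  0.0483] twist [-0. -0. -0.] F [ 0.65 -0.38  0.59] tcp [ 0.4295 -0.1223  0.2313] t 1.15 gap 0.0001
```

View pics/w1.png

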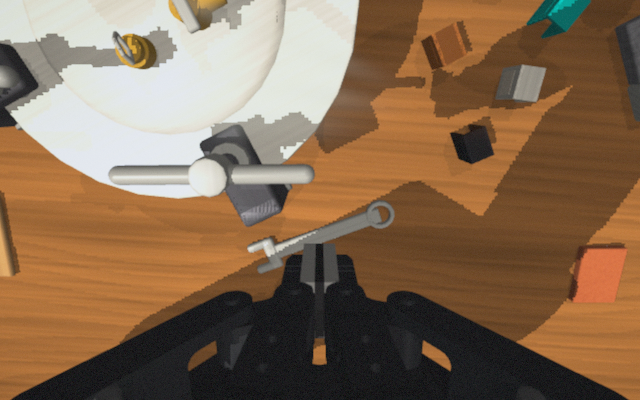

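The wrist view shows the first handle's hub at (208,176) with its bar running horizontally to (313,174). The tag is at (521,84), with the black tag at (471,143), the brown at (446,45) and the turquoise at (555,15). That move was refused because some rows lacked a key, so I'm resending it.

Call:
servo_tool(targets=[{"xyz":[-0.017,-0.012,0],"twist":[0,0,0],"jaw":0},{"xyz":[-0.017,-0.012,0],"twist":[0,0,0],"jaw":0},{"xyz":[-0.017,-0.012,0.024],"twist":[0,0,0],"jaw":0},{"xyz":[-0.017,-0.012,0.048],"twist":[0,0,0],"jaw":0},{"xyz":[-0.017,-0.012,0.048],"twist":[0,0,0],"jaw":0},{"xyz":[-0.017,-0.012,0.048],"twist":[0,0,0],"jaw":0}])

```text
clock: 1.7
tcp_pos: [0.4384, -0.1066, 0.1825]
orientation: [0.001, 0.731, -0.682, -0.002]
wrist_force: [-0.9, 0.2, 0.3]
finger_gap: -0.0002
```

```bash
python3 - <<'E'
from h import *
go(.442,-.104,.183,-86)
c=dict(np.load('w1.npz'))
for uv in[(208,176),(110,174),(313,174)]: print(uv,ray(c,*uv,.2 if uv[0]!=208 else .209).round(4))
P=pts(c); m=(P[...,2]>.029)&(P[...,2]<.04)
k,l,st,ce=cv2.connectedComponentsWithStats(m.astype(np.uint8))
for i in range(1,k):
    if st[i,4]>150:
        t=P[l==i]; print(ce[i].round(),st[i,4],cv2.minAreaRect(t[:,:2].astype(np.float32)),t.mean(0).round(4),c['color'][l==i].mean(0).round())
E
```

```text
shift [-0.0024 -0.0038 -0.0006] twist [ 0.003  0.001 -0.001] F [-0.88  0.22  0.27] tcp [ 0.4384 -0.1066  0.1825] t 1.7 gap -0.0002
(208, 176) [ 0.4601 -0.0662  0.209 ]
(110, 174) [ 0.4556 -0.0142  0.2   ]
(313, 174) [ 0.4628 -0.1163  0.2   ]
[566.  12.] 840 ((0.5929409861564636, -0.32995399832725525), (0.02397827059030533, 0.03149803355336189), 57.56467819213867) [ 0.5891 -0.3286  0.0331] [ 13. 114. 107.]
[449.  44.] 985 ((0.5564364790916443, -0.23025405406951904), (0.029965389519929886, 0.023741744458675385), 30.448612213134766) [ 0.5563 -0.2298  0.0331] [140.  85.  44.]
[528.  82.] 938 ((0.5289672613143921, -0.30955642461776733), (0.024444865062832832, 0.03013855218887329), 86.36095428466797) [ 0.5291 -0.3087  0.033 ] [145. 140. 129.]
[478. 144.] 807 ((0.46981120109558105, -0.27397745847702026), (0.03046184591948986, 0.023988893255591393), 27.529888153076172) [ 0.4698 -0.2731  0.0331] [42. 37. 37.]
```

Call:
servo_tool(targets=[{"xyz":[0,-0.003,0],"twist":[0,0,0],"jaw":0},{"xyz":[0,-0.005,0],"twist":[0,0,0],"jaw":0},{"xyz":[0,-0.006,0],"twist":[0,0,0],"jaw":0},{"xyz":[0,-0.007,0],"twist":[0,0,0],"jaw":0},{"xyz":[0,-0.008,0],"twist":[0,0,0],"jaw":0},{"xyz":[0,-0.008,0],"twist":[0,0,0],"jaw":0}])

```text
clock: 2.2
tcp_pos: [0.4468, -0.1066, 0.1839]
orientation: [0.001, 0.731, -0.682, -0.0]
wrist_force: [-5.5, -3.0, 5.0]
finger_gap: -0.0003
```

Call:
servo_tool(targets=[{"xyz":[0,-0.001,0],"twist":[0,0,0],"jaw":0},{"xyz":[0,-0.002,0],"twist":[0,0,0],"jaw":0},{"xyz":[0,-0.002,0],"twist":[0,0,0],"jaw":0}])

```text
clock: 2.45
tcp_pos: [0.447, -0.1065, 0.1839]
orientation: [0.003, 0.731, -0.682, -0.001]
wrist_force: [-11.8, -3.3, 8.0]
finger_gap: -0.0001
```

The first handle held firm: about 12 N sideways, and only 0.2 mm of movement for a 2 mm command. I'm backing off and going to the next one, at (0.4995,0.0755).

Call:
servo_tool(targets=[{"xyz":[0,0.008,0],"twist":[0,0,0],"jaw":0},{"xyz":[0,0.01,-0.02],"twist":[0,0,0],"jaw":0},{"xyz":[0,0.01,-0.048],"twist":[0,0,0],"jaw":0},{"xyz":[-0.04,-0.001,-0.048],"twist":[0,0,0.02],"jaw":0},{"xyz":[-0.08,-0.012,-0.048],"twist":[0,0,0.035],"jaw":0},{"xyz":[-0.115,-0.022,-0.048],"twist":[0,0,0.035],"jaw":0},{"xyz":[-0.142,-0.029,-0.048],"twist":[0,0,0.035],"jaw":0},{"xyz":[-0.142,-0.029,-0.048],"twist":[0,0,0.035],"jaw":0},{"xyz":[-0.142,-0.029,-0.024],"twist":[0,0,0.035],"jaw":0},{"xyz":[-0.142,-0.029,0],"twist":[0,0,0.035],"jaw":0},{"xyz":[-0.142,-0.029,0],"twist":[0,0,0.035],"jaw":0},{"xyz":[-0.142,-0.029,0],"twist":[0,0,0.035],"jaw":0}])

```text
clock: 3.45
tcp_pos: [0.4678, 0.0378, 0.1828]
orientation: [0.001, 0.719, -0.695, -0.001]
wrist_force: [-0.4, -0.9, 0.7]
finger_gap: 0.0
```

```bash
python3 - <<'E'
from h import *
go(.485,.0375,.183,-88)
E
```

```text
shift [ 0.0009 -0.0172 -0.0003] twist [ 0.002  0.    -0.   ] F [-0.36 -0.86  0.7 ] tcp [0.4678 0.0378 0.1828] t 3.45 gap 0.0
```

Call:
servo_tool(targets=[{"xyz":[0,-0.006,0],"twist":[0,0,0],"jaw":0},{"xyz":[0,-0.01,0],"twist":[0,0,0],"jaw":0},{"xyz":[0,-0.012,0],"twist":[0,0,0],"jaw":0},{"xyz":[0,-0.014,0],"twist":[0,0,0],"jaw":0},{"xyz":[0,-0.015,0],"twist":[0,0,0],"jaw":0},{"xyz":[0,-0.016,0],"twist":[0,0,0],"jaw":0},{"xyz":[0,-0.016,0],"twist":[0,0,0],"jaw":0}])

```text
clock: 4.03
tcp_pos: [0.4844, 0.0383, 0.1834]
orientation: [0.0, 0.719, -0.695, -0.0]
wrist_force: [-2.8, -0.7, 2.6]
finger_gap: 0.0
```

Call:
servo_tool(targets=[{"xyz":[0,-0.001,0],"twist":[0,0,0],"jaw":0},{"xyz":[0,-0.002,0],"twist":[0,0,0],"jaw":0},{"xyz":[0,-0.002,0],"twist":[0,0,0],"jaw":0}])

```text
clock: 4.28
tcp_pos: [0.4866, 0.0383, 0.1833]
orientation: [0.0, 0.719, -0.695, 0.0]
wrist_force: [-3.5, -2.2, 2.4]
finger_gap: -0.0002
```

Call:
servo_tool(targets=[{"xyz":[0,-0.001,0],"twist":[0,0,0],"jaw":0},{"xyz":[0,-0.002,0],"twist":[0,0,0],"jaw":0},{"xyz":[0,-0.003,0],"twist":[0,0,0],"jaw":0},{"xyz":[0,-0.003,0],"twist":[0,0,0],"jaw":0}])

```text
clock: 4.62
tcp_pos: [0.49, 0.0384, 0.1832]
orientation: [0.0, 0.719, -0.695, 0.0]
wrist_force: [-3.4, -2.6, 3.7]
finger_gap: 0.0001
```

This handle swings: it moved 5.6 mm under a steady 3.5 N or so. I'll turn it on to about 30° and then back out.

Call:
servo_tool(targets=[{"xyz":[0,-0.002,0],"twist":[0,0,0],"jaw":0},{"xyz":[0,-0.004,0],"twist":[0,0,0],"jaw":0},{"xyz":[0,-0.006,0],"twist":[0,0,0],"jaw":0},{"xyz":[0,-0.008,0],"twist":[0,0,0],"jaw":0},{"xyz":[0,-0.01,0],"twist":[0,0,0],"jaw":0},{"xyz":[0,-0.01,0],"twist":[0,0,0],"jaw":0}])

```text
clock: 5.12
tcp_pos: [0.4999, 0.0393, 0.183]
orientation: [-0.0, 0.719, -0.695, -0.0]
wrist_force: [-3.9, 0.9, 0.8]
finger_gap: 0.0002
```

Call:
servo_tool(targets=[{"xyz":[0,0.01,0],"twist":[0,0,0],"jaw":0},{"xyz":[0,0.015,-0.02],"twist":[0,0,0],"jaw":0},{"xyz":[0,0.02,-0.05],"twist":[0,0,0],"jaw":0},{"xyz":[0,0.03,-0.09],"twist":[0,0,0],"jaw":0},{"xyz":[0,0.04,-0.12],"twist":[0,0,0],"jaw":0},{"xyz":[0,0.04,-0.12],"twist":[0,0,0],"jaw":0},{"xyz":[0,0.04,-0.12],"twist":[0,0,0],"jaw":0},{"xyz":[0,0.04,-0.12],"twist":[0,0,0],"jaw":0}])

```text
clock: 5.78
tcp_pos: [0.4601, 0.0375, 0.303]
orientation: [-0.001, 0.719, -0.695, 0.001]
wrist_force: [-0.4, -0.4, -1.2]
finger_gap: -0.0003
```

```bash
cat >> h.py <<'E'
def bar(c,xy):
    P=pts(c); m=(P[...,2]>.193)&(P[...,2]<.216)&(np.hypot(P[...,0]-xy[0],P[...,1]-xy[1])<.065)
    k,l,st,ce=cv2.connectedComponentsWithStats(m.astype(np.uint8)); i=1+np.argmax(st[1:,4])
    t=P[l==i]; r=cv2.minAreaRect(t[:,:2].astype(np.float32)); e=np.linalg.svd(t[:,:2]-t[:,:2].mean(0),full_matrices=False)[2][0]
    print(st[i],r,"dir",np.degrees(np.arctan2(e[1],e[0]))%180,t[:,2].max())
E
python3 - <<'E'
from h import *
go(.5,-.2,.3,-86)
c=cam('wrist'); save(c,'w2.png'); bar(c,(.4995,.0755)); bar(c,(.4605,-.0665))
c=cam('scene');bar(c,(.4995,.0755))
E
```

```text
shift [ 0.2387 -0.0316  0.0031] twist [-0.002 -0.    -0.035] F [-0.42 -0.38 -1.19] tcp [0.4601 0.0375 0.303 ] t 5.7833 gap -0.0003
[ 200  108  132   75 2378] ((0.498074471950531, 0.07758960872888565), (0.01927882432937622, 0.10234393924474716), 34.74665832519531) dir 119.03667758685675 0.21048166553682252
[ 389  191  144   31 2248] ((0.4598645269870758, -0.06498049944639206), (0.10193698853254318, 0.01922757178544998), 88.71601867675781) dir 94.44850909107504 0.2104045844868406
[315 173  40  10 183] ((0.49980175495147705, 0.07724529504776001), (0.019671836867928505, 0.10338994860649109), 32.122047424316406) dir 118.67211722683166 0.21002966654824207
```

View pics/w2.png

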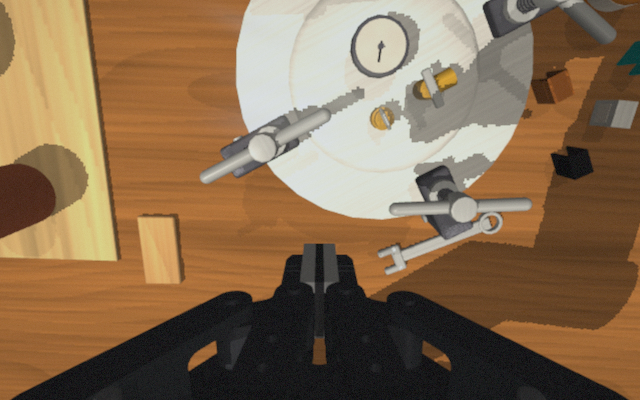

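The loose handle now lies at about 119° against 92° before, so it has turned 27°. The tested sound one is unchanged at 94.4°. Next is the tag, after checking jar clearance.

```bash
python3 - <<'E'
from h import *
P=pts(dict(np.load('side0.npz'))).reshape(-1,3)
near=lambda z0,z1:P[(P[:,2]>z0)&(P[:,2]<z1)&(np.hypot(P[:,0]-.53,P[:,1]+.31)<.2)&(P[:,1]<-.18)]
from scipy.cluster.hierarchy import fclusterdata
t=near(.06,.12); l=fclusterdata(t[:,:2],.02,'distance',method='single')
for k in set(l):
    s=t[l==k]
    if len(s)>20: print(len(s),s.min(0).round(3),s.max(0).round(3))
go(.529,-.3095,.2,-93.6)
E
```

```text
743 [ 0.643 -0.429  0.06 ] [ 0.7   -0.372  0.108]
372 [ 0.643 -0.309  0.06 ] [ 0.7   -0.252  0.079]
shift [ 0.3493 -0.0576  0.1017] twist [0.002 0.    0.098] F [-0.11  0.05 -0.64] tcp [0.4595 0.0375 0.3019] t 5.8833 gap 0.0
```

Call:
servo_tool(targets=[{"xyz":[0.04,-0.007,0],"twist":[0,0,0.05],"jaw":0.1},{"xyz":[0.08,-0.014,0],"twist":[0,0,0.098],"jaw":0.3},{"xyz":[0.12,-0.02,0],"twist":[0,0,0.098],"jaw":0.53},{"xyz":[0.16,-0.027,0],"twist":[0,0,0.098],"jaw":0.53},{"xyz":[0.2,-0.034,0.01],"twist":[0,0,0.098],"jaw":0.53},{"xyz":[0.24,-0.041,0.03],"twist":[0,0,0.098],"jaw":0.53},{"xyz":[0.28,-0.047,0.06],"twist":[0,0,0.098],"jaw":0.53},{"xyz":[0.32,-0.053,0.09],"twist":[0,0,0.098],"jaw":0.53},{"xyz":[0.349,-0.058,0.12],"twist":[0,0,0.098],"jaw":0.53},{"xyz":[0.349,-0.058,0.15],"twist":[0,0,0.098],"jaw":0.53},{"xyz":[0.349,-0.058,0.16],"twist":[0,0,0.098],"jaw":0.53},{"xyz":[0.349,-0.058,0.16],"twist":[0,0,0.098],"jaw":0.53}])

```text
clock: 6.88
tcp_pos: [0.5264, -0.3082, 0.1358]
orientation: [-0.001, -0.684, 0.73, 0.006]
wrist_force: [-0.2, 0.6, 0.3]
finger_gap: 0.0454
```

```bash
cat >> h.py <<'E'
def tops(c,z0,z1,mn=150):
    P=pts(c); m=(P[...,2]>z0)&(P[...,2]<z1)
    k,l,st,ce=cv2.connectedComponentsWithStats(m.astype(np.uint8))
    for i in range(1,k):
        if st[i,4]>mn:
            t=P[l==i]; print(ce[i].round(),st[i,4],np.round(np.hstack([np.array(q) for q in cv2.minAreaRect(t[:,:2].astype(np.float32))]),4),t.mean(0).round(4),c['color'][l==i].mean(0).round())
E
python3 - <<'E'
from h import *
go(.529,-.3095,.008,-93.6)
c=cam('wrist'); save(c,'w3.png'); tops(c,.029,.04)
E
```

```text
shift [ 0.002  -0.0039  0.1278] twist [ 0.01   0.007 -0.002] F [-0.22  0.64  0.33] tcp [ 0.5264 -0.3082  0.1358] t 6.8833 gap 0.0454
[273.  22.] 383 [ 0.6465 -0.2808  0.015   0.0541  4.6676] [ 0.6439 -0.2854  0.0346] [192. 171. 143.]
[438.   7.] 242 [ 6.4640e-01 -3.9140e-01  3.2800e-02  4.9000e-03  7.9444e+01] [ 0.6461 -0.3889  0.0344] [212. 199. 179.]
[347. 101.] 1584 [ 5.92800e-01 -3.30100e-01  2.30000e-02  3.00000e-02  5.89371e+01] [ 0.5931 -0.3301  0.0332] [ 74. 229. 221.]
[ 47. 179.] 2468 [ 5.33300e-01 -1.02300e-01  4.18000e-02  1.71300e-01  7.91325e+01] [ 0.5514 -0.1136  0.0346] [100.  99.  96.]
[209. 164.] 1432 [ 5.56200e-01 -2.30500e-01  3.00000e-02  2.38000e-02  3.02451e+01] [ 0.5567 -0.231   0.0331] [223. 164. 107.]
[322. 195.] 1312 [ 5.28700e-01 -3.09700e-01  2.28000e-02  3.06000e-02  8.63243e+01] [ 0.5291 -0.3097  0.0332] [216. 210. 196.]
[283. 271.] 1025 [ 4.69300e-01 -2.73600e-01  3.05000e-02  2.44000e-02  2.84331e+01] [ 0.4697 -0.2757  0.033 ] [36. 35. 37.]
```

View pics/w3.png

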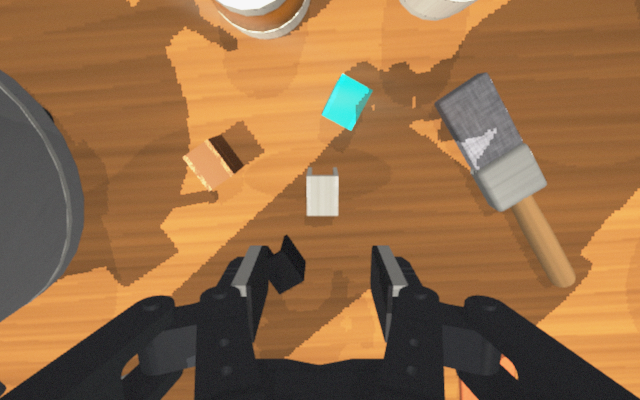

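The view shows the tag centred at (322,195), legs left and right along the jaw axis, with clear space for the fingers.

Call:
servo_tool(targets=[{"xyz":[0.001,-0.002,0.03],"twist":[0,0,0],"jaw":0.53},{"xyz":[0.001,-0.002,0.06],"twist":[0,0,0],"jaw":0.53},{"xyz":[0.001,-0.002,0.08],"twist":[0,0,0],"jaw":0.53},{"xyz":[0.001,-0.002,0.08],"twist":[0,0,0],"jaw":0.53}])

```text
clock: 7.27
tcp_pos: [0.5301, -0.3081, 0.0603]
orientation: [-0.0, -0.685, 0.729, 0.003]
wrist_force: [-1.4, 1.1, -1.0]
finger_gap: 0.045
```

```bash
python3 - <<'E'
from h import *
go(.5288,-.3097,.0055,-93.7)
E
```

```text
shift [0.0019 0.0009 0.0548] twist [0.005 0.003 0.002] F [-1.44  1.13 -1.  ] tcp [ 0.5301 -0.3081  0.0603] t 7.2667 gap 0.045
```

Call:
servo_tool(targets=[{"xyz":[0.002,0.001,0.025],"twist":[0,0,0],"jaw":0.53},{"xyz":[0.002,0.001,0.045],"twist":[0,0,0],"jaw":0.53},{"xyz":[0.002,0.001,0.054],"twist":[0,0,0],"jaw":0.53},{"xyz":[0.002,0.001,0.054],"twist":[0,0,0],"jaw":0.53},{"xyz":[0.002,0.001,0.054],"twist":[0,0,0],"jaw":0.53}])

```text
clock: 7.68
tcp_pos: [0.5315, -0.3125, 0.0108]
orientation: [0.0, -0.685, 0.729, -0.001]
wrist_force: [0.5, -0.1, -0.2]
finger_gap: 0.0451
```

Call:
servo_tool(squeeze=25, targets=[{"xyz":[0,0,0],"twist":[0,0,0],"jaw":0.35},{"xyz":[0,0,0],"twist":[0,0,0],"jaw":0.25},{"xyz":[0,0,0],"twist":[0,0,0],"jaw":0.15},{"xyz":[0,0,0],"twist":[0,0,0],"jaw":0.1},{"xyz":[0,0,0],"twist":[0,0,0],"jaw":0},{"xyz":[0,0,0],"twist":[0,0,0],"jaw":0},{"xyz":[0,0,0],"twist":[0,0,0],"jaw":0}])

```text
clock: 8.27
tcp_pos: [0.532, -0.313, 0.0114]
orientation: [0.0, -0.684, 0.729, -0.002]
wrist_force: [-0.1, 1.4, 6.9]
finger_gap: 0.0227
```

Call:
servo_tool(targets=[{"xyz":[0,0,-0.02],"twist":[0,0,0],"jaw":0},{"xyz":[0,0,-0.05],"twist":[0,0,0],"jaw":0},{"xyz":[0,0,-0.09],"twist":[0,0,0],"jaw":0},{"xyz":[0,0,-0.13],"twist":[0,0,0],"jaw":0},{"xyz":[0,0,-0.17],"twist":[0,0,0],"jaw":0},{"xyz":[0,0,-0.21],"twist":[0,0,0],"jaw":0},{"xyz":[0,0,-0.25],"twist":[0,0,0],"jaw":0},{"xyz":[0,0,-0.25],"twist":[0,0,0],"jaw":0},{"xyz":[0,0,-0.25],"twist":[0,0,0],"jaw":0},{"xyz":[0,0,-0.25],"twist":[0,0,0],"jaw":0}])

```text
clock: 9.1
tcp_pos: [0.5306, -0.3123, 0.2594]
orientation: [-0.0, -0.684, 0.729, -0.0]
wrist_force: [-0.6, -0.6, -1.2]
finger_gap: 0.0225
```

```bash
python3 - <<'E'
from h import *
a=np.radians(119.3); hub=np.array([.4995,.0762]); d=-np.array([np.cos(a),np.sin(a)]); 
print("target",hub+.029*d)
go(*(hub+.029*d),.262,29.3-180)
go(*(hub+.029*d),.262,29.3)
print(env.get_state()["joint_pos"])
w=cam('wrist'); s=cam('side'); sc=cam('scene')
for n,c in(("wrist",w),("side",s),("scene",sc)):
    p=env.get_state()["tcp_pos"]; P=pts(c).reshape(-1,3); q=P[(np.hypot(P[:,0]-p[0],P[:,1]-p[1])<.06)&(P[:,2]<p[2]-.002)&(P[:,2]>.12)]
    print(n,len(q),q.min(0).round(4) if len(q) else'',q.max(0).round(4) if len(q) else'',p.round(4))
def crop(c,p,h=50,k=6):
    x=c["R"].T@(p-c["eye"]); u=int(x[0]/x[2]*c["fx"]+c["cx"]);v=int(x[1]/x[2]*c["fx"]+c["cy"]); print(u,v)
    return cv2.resize(c["color"][max(0,v-h):v+h,max(0,u-h):u+h],(390,390),interpolation=3)
cv2.imwrite("pics/g.png",np.hstack([crop(s,p),crop(sc,p)])[:,:,::-1])
E
```

```text
target [0.51369209 0.05090999]
shift [-0.3614  0.0399 -0.0028] twist [-0.001 -0.     0.996] F [-0.58 -0.62 -1.22] tcp [ 0.5306 -0.3123  0.2594] t 9.1 gap 0.0225
shift [-0.3614  0.0399 -0.0028] twist [ 0.000e+00 -1.000e-03 -2.145e+00] F [-0.58 -0.62 -1.22] tcp [ 0.5306 -0.3123  0.2594] t 9.1 gap 0.0225
[-6.62209119e-01  3.90097957e-01  2.24589539e-01  1.40461737e+00
 -1.53364422e-04  2.54265308e+00]
wrist 129 [ 0.5313 -0.3242  0.2469] [ 0.543  -0.3013  0.2553] [ 0.5299 -0.3117  0.2574]
side 50 [ 0.5115 -0.3253  0.2467] [ 0.5405 -0.3013  0.2549] [ 0.5299 -0.3117  0.2574]
scene 38 [ 0.519  -0.3249  0.245 ] [ 0.5438 -0.2986  0.2545] [ 0.5299 -0.3117  0.2574]
387 243
185 141
```

View pics/g.png

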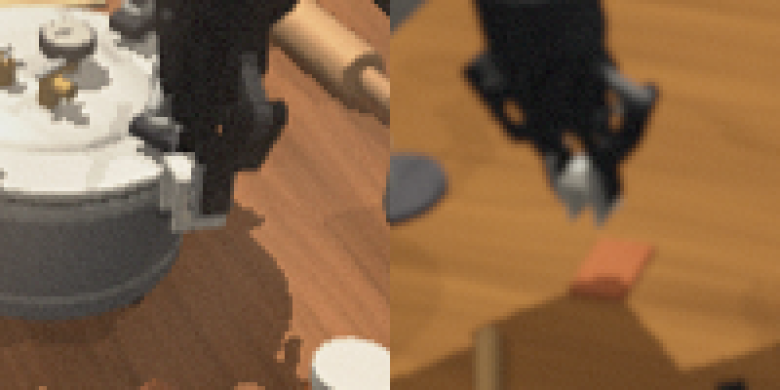

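The grip is sound: the tag is level, its bottom 11.7 mm below the TCP, and offset 2.4 mm along tool +y. I'm carrying it over to the bar while turning to yaw 29.3°.

Call:
servo_tool(targets=[{"xyz":[-0.03,0.003,-0.004],"twist":[0,0,-0.12],"jaw":0},{"xyz":[-0.06,0.007,-0.006],"twist":[0,0,-0.24],"jaw":0},{"xyz":[-0.09,0.01,-0.006],"twist":[0,0,-0.36],"jaw":0},{"xyz":[-0.12,0.013,-0.006],"twist":[0,0,-0.48],"jaw":0},{"xyz":[-0.15,0.017,-0.006],"twist":[0,0,-0.6],"jaw":0},{"xyz":[-0.18,0.02,-0.006],"twist":[0,0,-0.72],"jaw":0},{"xyz":[-0.21,0.023,-0.006],"twist":[0,0,-0.84],"jaw":0},{"xyz":[-0.24,0.027,-0.006],"twist":[0,0,-0.96],"jaw":0},{"xyz":[-0.27,0.03,-0.006],"twist":[0,0,-1.08],"jaw":0},{"xyz":[-0.3,0.033,-0.006],"twist":[0,0,-1.2],"jaw":0},{"xyz":[-0.33,0.037,-0.006],"twist":[0,0,-1.32],"jaw":0},{"xyz":[-0.355,0.039,-0.006],"twist":[0,0,-1.44],"jaw":0}])

```text
clock: 10.25
tcp_pos: [0.5128, 0.0464, 0.2639]
orientation: [-0.0, 0.996, -0.094, -0.002]
wrist_force: [-0.1, 0.5, -0.5]
finger_gap: 0.0224
```

```bash
python3 - <<'E'
from h import *
go(.5125,.0531,.262,29.3)
E
```

```text
shift [-0.0015 -0.0065  0.0019] twist [-0.001  0.003 -0.699] F [-0.1   0.5  -0.49] tcp [0.5128 0.0464 0.2639] t 10.25 gap 0.0224
```

Call:
servo_tool(targets=[{"xyz":[-0.001,-0.003,0],"twist":[0,0,-0.12],"jaw":0},{"xyz":[-0.001,-0.006,0],"twist":[0,0,-0.24],"jaw":0},{"xyz":[-0.001,-0.006,0],"twist":[0,0,-0.36],"jaw":0},{"xyz":[-0.001,-0.006,0],"twist":[0,0,-0.48],"jaw":0},{"xyz":[-0.001,-0.006,0],"twist":[0,0,-0.6],"jaw":0},{"xyz":[-0.001,-0.006,0],"twist":[0,0,-0.7],"jaw":0},{"xyz":[-0.001,-0.006,0],"twist":[0,0,-0.7],"jaw":0},{"xyz":[-0.001,-0.006,0],"twist":[0,0,-0.7],"jaw":0},{"xyz":[-0.001,-0.006,0],"twist":[0,0,-0.7],"jaw":0}])

```text
clock: 11.0
tcp_pos: [0.514, 0.0505, 0.2645]
orientation: [-0.0, 0.968, 0.249, -0.001]
wrist_force: [-0.3, 0.1, -0.2]
finger_gap: 0.0224
```

```bash
python3 - <<'E'
from h import *
go(.5125,.0531,.262,29.3)
c=cam('wrist'); save(c,'w4.png'); bar(c,(.4995,.0755))
tops(c,.19,.212); print('tag'); tops(c,.245,.256,20)
c=cam('side'); bar(c,(.4995,.0755))
E
```

```text
shift [-0.0001 -0.003   0.0025] twist [-0.001  0.001 -0.008] F [-0.25  0.12 -0.2 ] tcp [0.514  0.0505 0.2645] t 11.0 gap 0.0224
[ 301   76   35  172 3160] ((0.4974919855594635, 0.07891185581684113), (0.019649825990200043, 0.1015913188457489), 35.217586517333984) dir 119.11365897742607 0.21066549791004116
[318. 161.] 3165 [4.97500e-01 7.89000e-02 1.96000e-02 1.01600e-01 3.52176e+01] [0.4962 0.0815 0.2045] [158. 155. 146.]
[498. 282.] 1183 [0.6369 0.069  0.0131 0.0452 7.4325] [0.6365 0.0692 0.202 ] [146. 142. 133.]
[184. 278.] 655 [ 0.4568 -0.0305  0.01    0.0368  4.4051] [ 0.4565 -0.0265  0.2029] [147. 145. 137.]
tag
[298. 231.] 25 [4.99800e-01 5.68000e-02 1.60000e-03 3.50000e-03 8.57111e+01] [0.4996 0.0568 0.2544] [154. 153. 142.]
[310 176  26  15 115] ((0.49814799427986145, 0.07571212947368622), (0.022015273571014404, 0.10089319944381714), 32.32014846801758) dir 119.45373177520469 0.21126678377318708
```

View pics/w4.png

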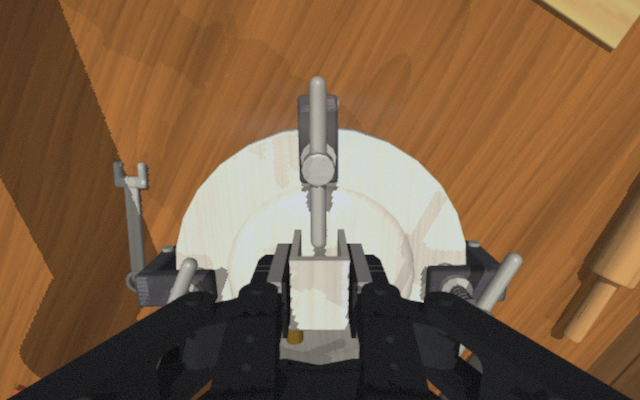

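The bar sits at u≈318, midway between the tag's legs at 297 and 341, so the two are aligned. Moving 4 mm inwards, then lowering slowly.

Call:
servo_tool(targets=[{"xyz":[0,-0.004,0.01],"twist":[0,0,0],"jaw":0},{"xyz":[0,-0.004,0.025],"twist":[0,0,0],"jaw":0},{"xyz":[0,-0.004,0.038],"twist":[0,0,0],"jaw":0},{"xyz":[0,-0.004,0.045],"twist":[0,0,0],"jaw":0},{"xyz":[0,-0.004,0.049],"twist":[0,0,0],"jaw":0},{"xyz":[0,-0.004,0.053],"twist":[0,0,0],"jaw":0},{"xyz":[0,-0.004,0.056],"twist":[0,0,0],"jaw":0},{"xyz":[0,-0.004,0.056],"twist":[0,0,0],"jaw":0}])

```text
clock: 11.77
tcp_pos: [0.5125, 0.054, 0.2091]
orientation: [0.0, 0.968, 0.25, -0.0]
wrist_force: [-0.2, -0.7, -0.8]
finger_gap: 0.0223
```

```bash
python3 - <<'E'
from h import *
go(.5115,.0544,.1867,29.3)
E
```

```text
shift [-0.0006 -0.0008  0.0224] twist [ 0.     0.    -0.006] F [-0.16 -0.65 -0.84] tcp [0.5125 0.054  0.2091] t 11.7667 gap 0.0223
```

No contact and the legs are already astride. Lowering on.

Call:
servo_tool(targets=[{"xyz":[0,0,0.006],"twist":[0,0,0],"jaw":0},{"xyz":[0,0,0.011],"twist":[0,0,0],"jaw":0},{"xyz":[0,0,0.016],"twist":[0,0,0],"jaw":0},{"xyz":[0,0,0.019],"twist":[0,0,0],"jaw":0},{"xyz":[0,0,0.02],"twist":[0,0,0],"jaw":0},{"xyz":[0,0,0.02],"twist":[0,0,0],"jaw":0}])

```text
clock: 12.27
tcp_pos: [0.5122, 0.054, 0.1888]
orientation: [-0.0, 0.968, 0.25, -0.0]
wrist_force: [-0.1, 0.1, -0.5]
finger_gap: 0.0227
```

Call:
servo_tool(targets=[{"xyz":[0,0,0.001],"twist":[0,0,0],"jaw":0},{"xyz":[0,0,0.002],"twist":[0,0,0],"jaw":0},{"xyz":[0,0,0.002],"twist":[0,0,0],"jaw":0}])

```text
clock: 12.52
tcp_pos: [0.5125, 0.054, 0.1873]
orientation: [0.0, 0.968, 0.25, 0.0]
wrist_force: [-0.5, 0.6, 0.2]
finger_gap: 0.0226
```

Call:
servo_tool(targets=[{"xyz":[0,0,0.0],"twist":[0,0,0],"jaw":0.3},{"xyz":[0,0,0.0],"twist":[0,0,0],"jaw":0.38},{"xyz":[0,0,0.0],"twist":[0,0,0],"jaw":0.45},{"xyz":[0,0,0.0],"twist":[0,0,0],"jaw":0.5},{"xyz":[0,0,0.0],"twist":[0,0,0],"jaw":0.5}])

```text
clock: 12.93
tcp_pos: [0.5125, 0.054, 0.1874]
orientation: [0.0, 0.968, 0.25, 0.0]
wrist_force: [-0.3, -0.3, 0.0]
finger_gap: 0.0428
```

Call:
servo_tool(targets=[{"xyz":[0,0,-0.01],"twist":[0,0,0],"jaw":0.5},{"xyz":[0,0,-0.03],"twist":[0,0,0],"jaw":0.5},{"xyz":[0,0,-0.06],"twist":[0,0,0],"jaw":0.5},{"xyz":[0,0,-0.09],"twist":[0,0,0],"jaw":0.5},{"xyz":[0,0.02,-0.12],"twist":[0,0,0],"jaw":0.5},{"xyz":[0,0.02,-0.12],"twist":[0,0,0],"jaw":0.5},{"xyz":[0,0.02,-0.12],"twist":[0,0,0],"jaw":0.5}])

```text
clock: 13.52
tcp_pos: [0.5237, 0.0359, 0.3098]
orientation: [0.001, 0.968, 0.25, 0.002]
wrist_force: [-0.5, 0.4, -0.6]
finger_gap: 0.0427
```

```bash
python3 - <<'E'
from h import *
go(.5115,.0544,.1867,29.3)
w=cam('wrist'); s=cam('side'); sc=cam('scene')
for n,c in(("wrist",w),("scene",sc),("side",s)):
    print(n); bar(c,(.4995,.0755))
    P=pts(c).reshape(-1,3); q=P[(np.hypot(P[:,0]-.5125,P[:,1]-.052)<.035)&(P[:,2]>.206)&(P[:,2]<.215)]; print(len(q),np.median(q,0))
a=w["color"]; b=cv2.resize(sc["color"][140:250,230:370],(509,400),interpolation=3)
cv2.imwrite("pics/fin.png",cv2.resize(np.hstack([a[:,160:480],b]),(800,386))[:,:,::-1])
E
```

```text
shift [-0.0022 -0.0224  0.123 ] twist [ 0.003 -0.004 -0.007] F [-0.47  0.36 -0.63] tcp [0.5237 0.0359 0.3098] t 13.5167 gap 0.0427
wrist
[ 300   52   35  150 3171] ((0.4978940188884735, 0.07890196144580841), (0.02512165904045105, 0.10352275520563126), 29.45316505432129) dir 119.95817251839554 0.21120429706647326
1800 [0.51004659 0.05750332 0.20805324]
scene
[315 173  40  13 265] ((0.49775558710098267, 0.07610850781202316), (0.03008214756846428, 0.10114788264036179), 36.49882507324219) dir 120.58902006737063 0.2123711682482643
90 [0.51148656 0.05606388 0.20742872]
side
[310 176  27  16 175] ((0.49961382150650024, 0.07597756385803223), (0.028084328398108482, 0.10096272081136703), 26.962139129638672) dir 118.70486148620915 0.21177381415371588
61 [0.50746727 0.05364134 0.20872415]
```

View pics/fin.png

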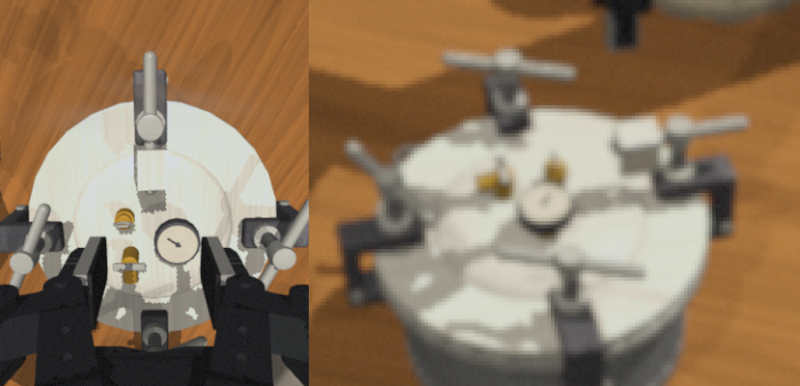

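The picture shows the tag astride the loose bar next to its hub (wrist half, about (150,172); scene half, (640,145)). Its top is at 0.208 m against the expected 0.209 m, and the gripper is clear of everything.

```bash
python3 -c "
from h import *
print(env.hand_in())"
```

```text
the job is handed in; nothing more can be done
None
```

The loose clamp is the one with its screw at about (0.499, 0.077). The saddle tag now hangs on its bar, and I handed the job in at about 14 s on the robot's clock.

- **Sound clamp tested:** the handle at (0.460, -0.066) held firm against about 12 N sideways (15 N in all). A later look showed its bar unchanged at 94.4°.
- **Loose clamp:** this handle swung freely under about 3.5 to 5 N. I turned it from 92° to about 119–120°, roughly 27° anticlockwise.
- **Not tested:** I stopped once the loose one was found, so the other two handles were never touched.
- **Tag:** it came off the bench in one grasp and straddles the bar on its legs. Its top is at 0.208 m, against about 0.209 m expected. It sits roughly 29 mm from the screw axis. The bar did not turn back when I let go of the tag.
- **At hand-in:** the gripper was open and about 100 mm above the bar, touching nothing.

The bar angle after hanging read 118.7°, 120.0° and 120.6° in the three cameras. Hub positions also differed by 2–3 mm between cameras. Both are well within what the job allows. One move call was refused because some rows lacked a key, but nothing moved and I sent it again.

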